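Index the birdhouse on a ratchet painting turntable

TASK

Work the turntable's ratchet lever back and forth until the birdhouse has come round so that its perch points at the steel pointer on the turntable's base, then let go and leave the lever sprung back at its rest. Turn it by the lever's upright handle only: do not touch the birdhouse or the plate it stands on.

Things in the scene. Friction and masses are not known exactly. Their poses are not given: they have to be found in the camera images.
- birdhouse: wooden birdhouse, 90 x 90 mm, ridge 205 mm above the table, screwed on the turntable's plywood plate (190 mm across, 10 mm thick) and turning with it. Origin: on the turntable's vertical axis, under the plate, 48 mm above the table. z is up; x points out of the front, which has a dark hole and a perch, a 10 mm dowel with its tip 90 mm from the axis
- plate (a joint): plate and birdhouse angle, rad, anticlockwise from above; 0: perch at the pointer, a flat steel arrow 64 mm up at the base's far edge. Starts at -2.45 to -0.95; moves anticlockwise only, an overshoot cannot be undone. 12 teeth, 0.524 apart: each full stroke ends on a tooth (0, -0.524, -1.047.. within 0.1), so the first may turn it less. Friction keeps it there
- lever (a joint): ratchet lever angle about the same axis, rad, anticlockwise from above: 0 at rest, where a light spring (1 to 3 N at the handle) returns it; stop at 0.68. The stroke that grows it drives the plate (about 4 N at the handle): take it to 0.60 or more, then back below 0.04 to take up the next tooth
- lever_post (a point): top centre of the lever's handle, an upright black round post, 22 mm diameter, 42 to 92 mm above the table, 170 mm from the axis, on the end of a flat steel bar that comes out from under the plate on the robot's right; it moves with the lever. Push it or grip it from above. (The small wing screw on the base's other side is fixed and plays no part)

How it is judged:
By the outcome, as a careful person would: the job done as asked, in the order asked, and still so for the second after the job is handed in, with the robot touching nothing.
It also fails if it takes over 58 s, if anything falls off the work surface, if the arm or the gripper's body presses on something with over 40 N, if the wrist force passes 120 N, or if a joint passes its speed limit or range.

ROBOT

A 6-joint arm with a two-finger parallel gripper is mounted at the origin on the work surface. World frame = base frame: x ahead of the robot, y to its left, z up, the work surface at z = 0. Lengths are in m, angles in rad, forces in N, time in s.
With the tool pointing down it reaches from about 0.3 to 0.875 m from the base axis. Payload 6.4 kg.
Tool frame: the origin (TCP) lies between the finger pads; the fingertips stand 11 mm ahead of it and the grasp point (between the pads) lies 8 mm behind it (ctrl.tcp_to_tips is the distance from the TCP to the fingertips, in m); x points along the fingers, z is the direction in which the jaws open and shut, and the axes are right-handed (so a half turn about x gives the same grasp; the last joint's range is limited). The gripper opens to 85 mm and grips with 20 to 120 N. Pads are 22 mm wide; open, the fingers measure 114 mm over their backs; the gripper's body (76 mm by 85 mm) begins 54 mm behind the grasp point. The pads swing forward as they close: fully open they stand 13 mm farther back than shut.
Start: joints at [-1.516, 0.181, 1.607, -0, 1.354, -0.206], TCP at [0.148, -0.556, 0.242] pointing down, gripper open.
Joint ranges: [-2.99, 2.99], [-0.89, 2.07], [0.3, 2.58], [-1.14, 4.28], [0, 2.63], [-3.12, 3.12]. Speed limits (rad/s): [2.57, 2.57, 3.01, 3.14, 3.14, 3.14].

INTERFACE

Orientations are given as a unit quaternion [w, x, y, z].
In Python, from bench import ctrl, eyes, hand_in gives the robot as it stands. The module is installed in compiled form; this text tells all that it offers.
- The arm moves only by the tool step_arm, never from a script. Its arguments are lists of equal length, an entry for each row: "xyz": the shift along the world's x, y, z in mm, a list of three; "spin": the turn about the world's z in rad; "fingers": the opening in per cent of the stroke, from 0 (shut) to 100 (fully open). A call has 1 to 10 rows; each row is the pose to reach, as a shift and turn from the pose commanded when the call began; what a row does not reach only later rows make up. A row lasts 1/10 s, in which the tool goes at most 50 mm and 8.59 degrees, less where a joint would pass 70% of its speed; a pose out of reach is approached as far as the arm can. A call with a gripper value outside its range is refused whole. The fingers move at their own pace and stop on an object; the grip force is fixed at half the most. Time passes only in rows, so rows that repeat a pose let the fingers close. It gives the time, the measured TCP pose, the force and the opening at its end, in the units of the state.
- ctrl.get_obs(): the state, without advancing time (a new reading comes with each control period).
- eyes.camera(name): name is "scene" or "top" or "wrist"; returns the picture (480x640x3 uint8, red, green, blue); there is no depth.
- eyes.camera_model(name): a dict with "vertical_fov" (degrees; the focal length in pixels is half the picture's height over the tangent of half this angle, whatever the lens; pixels are square), "cx", "cy" (the principal point, pixels), "dist_coeffs" ([k1, k2, p1, p2, k3] as OpenCV has them; the pictures are not rectified), "pose" (4x4, takes a point from camera to world coordinates); the wrist camera has in their place "tool_from_camera" (4x4, takes a point from camera to tool coordinates, whose origin is the TCP and whose axes are the tool frame's). Camera axes: x right, y up, looking along -z (the intrinsics and any distortion apply to the point x, -y, -z); pixel columns grow to the right and rows downward; lengths in m; the calibration is good to about 2 mm. A picture is of the moment at which its call begins: read the wrist's pose just before it. camera_model takes no time and is no camera call.
- hand_in(): hands the job in, once; it reports no verdict.
The state is a dict: "time_s": time; "q": joint angles; "dq": joint speeds; "joint_efforts": joint torques, N m; "eef_pos": TCP position; "eef_rot": TCP orientation; "wrist_force": force on the tool from outside, world axes, zero at the start; "torque": the same for the moment, N m; "opening": opening from 0.0 (shut) to 1.0 (fully open).
Only numpy, scipy, OpenCV 4.12 (cv2) and the standard library are available. Lean on these libraries where they do the work, as an engineer would, in place of code of your own. Each camera call takes 0.05 s, during which the arm holds its last target.

## Working session

There is one attempt and no reset: what is moved stays moved. The work goes in short steps, Python scripts to look and compute and a tool call to move; the robot and the scene stay as the last step left them, time stands still between calls to the robot, and variables do not carry over. Pictures are saved under pics/ and viewed, and the job is handed in when it is done.

Besides the shell and the picture viewer there is one more tool, called after "Emit:" as name(argument=value, ...), one argument or row to a line, values as JSON. step_arm: Moves the arm, as the interface text tells. Its arguments: {"type":"object","properties":{"xyz":{"type":"array"},"spin":{"type":"array"},"fingers":{"type":"array"}},"required":["xyz","spin","fingers"]}

```bash
mkdir -p pics; python3 - <<'E'
from bench import ctrl, eyes
import cv2
for n in ("scene","top"):
    cv2.imwrite(f"pics/{n}0.png",eyes.camera(n)[:,:,::-1])
    m=eyes.camera_model(n);print(n,m)
o=ctrl.get_obs();print(o)
E
```

```text
scene {'vertical_fov': 52.52800241447331, 'cx': 329.2792759383771, 'cy': 244.57042405653803, 'dist_coeffs': array([-0.09590006,  0.        ,  0.        ,  0.        ,  0.        ]), 'pose': array([[-0.26582171, -0.58276363,  0.76793578,  1.02625968],
       [ 0.9638974 , -0.14785375,  0.2214522 ,  0.19028547],
       [-0.0155121 ,  0.79907811,  0.60102708,  0.48023024],
       [ 0.        ,  0.        ,  0.        ,  1.        ]])}
top {'vertical_fov': 50.43406308549585, 'cx': 322.26233303281185, 'cy': 241.96907867209893, 'dist_coeffs': array([-0.15039554,  0.        ,  0.        ,  0.        ,  0.        ]), 'pose': array([[-0.01398812,  0.99407056, -0.1078335 ,  0.45922884],
       [-0.99912677, -0.01814203, -0.03763722,  0.04270184],
       [-0.03937038,  0.10721286,  0.99345628,  0.71260289],
       [ 0.        ,  0.        ,  0.        ,  1.        ]])}
{'time_s': 0.1, 'q': array([-1.51629087e+00,  1.81476640e-01,  1.60789909e+00,  5.32607352e-06,
        1.35379890e+00, -2.06279984e-01]), 'dq': array([ 0.00044309, -0.00260415, -0.00273956, -0.00042294,  0.00122277,
       -0.00086446]), 'joint_efforts': array([ 6.60727092e-04, -4.45877695e+01, -3.52240670e+01, -2.80563308e-04,
        4.10910841e-03,  6.24600574e-06]), 'eef_pos': array([ 0.1482609 , -0.55506562,  0.24147297]), 'eef_rot': array([ 0.56040382,  0.43116941,  0.56112978, -0.43031833]), 'wrist_force': array([-0.50610462,  0.43234153, -0.50632671]), 'torque': array([0.00305914, 0.02829695, 0.04788817]), 'opening': 1.0043475779216835}
```

View pics/scene0.png

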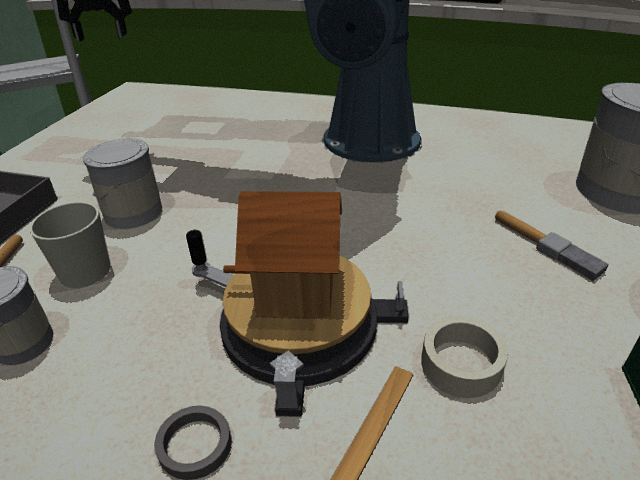

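View pics/top0.png

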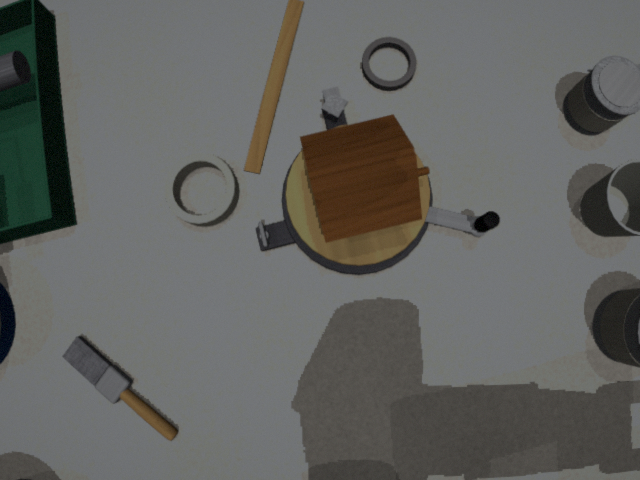

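The top view shows the perch tip near (428,171), the black post near (488,220), and the pointer near (334,102). The scene view agrees. Next I'll enlarge the top view to measure.

```bash
cat > h.py <<'E'
import numpy as np, cv2
from bench import ctrl, eyes
def K(m):
    f=240/np.tan(np.radians(m["vertical_fov"])/2)
    return np.array([[f,0,m["cx"]],[0,f,m["cy"]],[0,0,1.]])
def pt(name,u,v,z):
    m=eyes.camera_model(name);P=m["pose"]
    n=cv2.undistortPoints(np.array([[[u,v]]],float),K(m),m["dist_coeffs"])[0,0]
    d=P[:3,:3]@np.array([n[0],-n[1],-1]);c=P[:3,3]
    return c+d*(z-c[2])/d[2]
def px(name,p):
    m=eyes.camera_model(name);P=m["pose"]
    c=P[:3,:3].T@(np.asarray(p,float)-P[:3,3]);c=np.array([c[0],-c[1],-c[2]])
    return cv2.projectPoints(c.reshape(1,1,3),np.zeros(3),np.zeros(3),K(m),m["dist_coeffs"])[0][0,0]
E
python3 - <<'E'
import cv2
i=cv2.imread("pics/top0.png")[70:290,240:510]
i=cv2.convertScaleAbs(i,alpha=1.6)
cv2.imwrite("pics/top0c.png",cv2.resize(i[:, :],None,fx=2.7,fy=2.7,interpolation=cv2.INTER_CUBIC))
E
```

```text
(no output)
```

View pics/top0c.png

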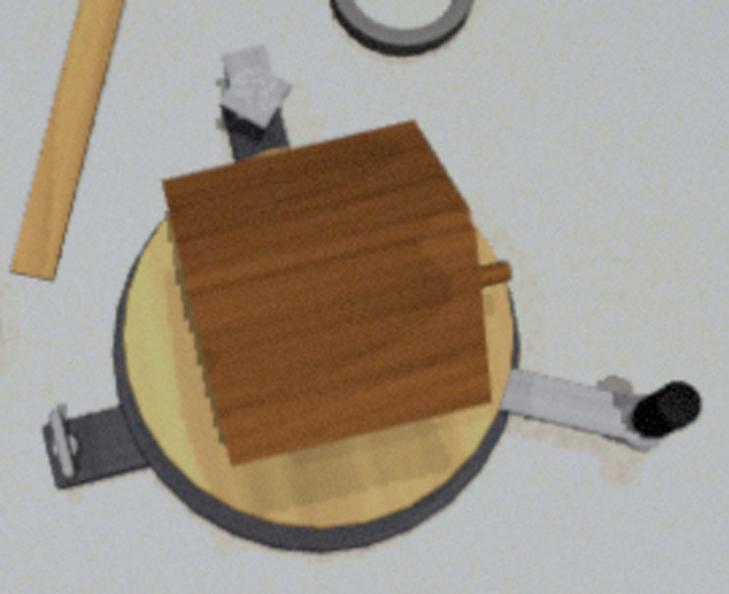

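```bash
cat > m.py <<'E'
from h import *
from scipy.optimize import least_squares
c=lambda u,v:(u/2.7+240,v/2.7+70)
E=[(122,335),(134,415),(185,480),(250,516),(322,527),(400,515),(460,475),(505,400),(515,330),(500,265),(165,215),(136,270)]
pts=np.array([pt("top",*c(*e),.058)[:2] for e in E])
r=least_squares(lambda p:np.hypot(*(pts-p[:2]).T)-p[2],[.45,0,.095],loss='soft_l1',f_scale=.002)
print(r.x,r.fun*1000);A=r.x[:2]
post=pt("top",*c(681,402),.092)[:2]
print("post",post,np.hypot(*(post-A)),np.arctan2(*(post-A)[::-1]))
for z in (.064,):
  for e in ((254,90),(223,84),(291,86),(250,125),(262,47),(224,56)):
    p=pt("top",*c(*e),z)[:2]; print("ptr",e,p,np.hypot(*(p-A)),np.arctan2(*(p-A)[::-1]))
for z in (.08,.09,.1,.11,.12):
    p=pt("top",*c(508,271),z)[:2]; print("perch",z,p,np.hypot(*(p-A)),np.arctan2(*(p-A)[::-1]))
E
python3 m.py
```

```text
[0.5930948  0.0200901  0.09538899] [-0.14805007  1.98138459  0.36853421 -1.04023146 -1.72053216  0.61829571
  0.93113799  0.02635719 -0.05729695 -0.28408506  0.37145166 -0.98420128]
post [ 0.55147137 -0.1446106 ] 0.16987886943785466 -1.8183348578069645
ptr (254, 90) [0.71538366 0.04889918] 0.12563650040150015 0.23136358936684603
ptr (223, 84) [0.71897206 0.06418158] 0.13337595070633912 0.33691851025929354
ptr (291, 86) [0.71700065 0.03058214] 0.12434927851554424 0.08447597561459093
ptr (250, 125) [0.69720057 0.05119973] 0.10865459631065578 0.2903804338663493
ptr (262, 47) [0.73799389 0.0445007 ] 0.14694089468301888 0.16689908416589988
ptr (224, 56) [0.73375844 0.06347514] 0.14720231466330042 0.29917368920497156
perch 0.08 [ 0.61692442 -0.06922657] 0.0924408876267681 -1.3100700949383317
perch 0.09 [ 0.61443162 -0.06745723] 0.09010990825108031 -1.3317392601399995
perch 0.1 [ 0.61193881 -0.0656879 ] 0.08782347434711515 -1.35454789759101
perch 0.11 [ 0.60944601 -0.06391857] 0.08558515612748291 -1.3785626177418144
perch 0.12 [ 0.6069532  -0.06214924] 0.08339882777305563 -1.403851681170638
```

```bash
python3 - <<'E'
from h import *
from scipy.spatial.transform import Rotation as R
o=ctrl.get_obs();q=o["eef_rot"];M=R.from_quat(q,scalar_first=True).as_matrix();print(M.round(3),o["eef_pos"])
j=M[:,2];print("jaw heading",np.arctan2(j[1],j[0]))
print(eyes.camera_model("wrist")["tool_from_camera"].round(3))
A=np.array([.5931,.0201])
for t in (0,.1,.2,.3,.4,.5,.6,.64,.66): 
  a=-1.818+t;print(t,(A+.170*np.array([np.cos(a),np.sin(a)])).round(4),"tangent",round(a+np.pi/2,3))
for u,v in ((585,225),(610,170),(565,115),(595,320)): print(pt("top",u,v,.1),pt("top",u,v,0))
E
```

```text
[[-0.     0.966  0.258]
 [ 0.002  0.258 -0.966]
 [-1.     0.    -0.002]] [ 0.1482609  -0.55506562  0.24147297]
jaw heading -1.3100117871256016
[[-0.     0.273 -0.962 -0.132]
 [ 0.     0.962  0.273  0.07 ]
 [ 1.    -0.    -0.    -0.   ]
 [ 0.     0.     0.     1.   ]]
0 [ 0.5515 -0.1447] tangent -0.247
0.1 [ 0.5682 -0.1481] tangent -0.147
0.2 [ 0.5851 -0.1497] tangent -0.047
0.3 [ 0.6021 -0.1497] tangent 0.053
0.4 [ 0.619  -0.1479] tangent 0.153
0.5 [ 0.6356 -0.1445] tangent 0.253
0.6 [ 0.6518 -0.1394] tangent 0.353
0.64 [ 0.6582 -0.137 ] tangent 0.393
0.66 [ 0.6613 -0.1356] tangent 0.413
[ 0.54097992 -0.26133861  0.1       ] [ 0.5543248  -0.31096953  0.        ]
[ 0.61123411 -0.30215648  0.1       ] [ 0.63604713 -0.35845042  0.        ]
[ 0.68370387 -0.24768452  0.1       ] [ 0.7203467  -0.29508657  0.        ]
[ 0.42329884 -0.26767116  0.1       ] [ 0.4174337 -0.3183358  0.       ]
```

Measurements agree with the given sizes: plate radius is 95.4 mm and post radius 169.9 mm. The plate is at about -1.57, so I expect 3 strokes. I'll push with shut fingers from behind the post, with the camera pointing along the tangent and clear of the house.

Emit:
step_arm(
  xyz=[
    [30,35,0],
    [60,70,0],
    [92,105,0],
    [122,140,0],
    [153,175,0],
    [183,210,0],
    [214,245,0],
    [245,280,0],
    [275,315,0],
    [306,350,0],
  ],
  spin=[-0.05,-0.1,-0.15,-0.2,-0.25,-0.3,-0.35,-0.4,-0.45,-0.508],
  fingers=[0,0,0,0,0,0,0,0,0,0],
)

```text
time_s: 1.1
eef_pos: [0.455, -0.2038, 0.2421]
eef_rot: [-0.434, -0.558, -0.434, 0.558]
wrist_force: [0.6, -0.3, -0.4]
opening: 0.002
```

Emit:
step_arm(
  xyz=[
    [30,35,0],
    [61,69,0],
    [61,69,0],
    [61,69,0],
    [61,69,0],
  ],
  spin=[0,0,0,0,0],
  fingers=[0,0,0,0,0],
)

```text
time_s: 1.6
eef_pos: [0.5146, -0.137, 0.2419]
eef_rot: [-0.434, -0.558, -0.435, 0.558]
wrist_force: [-0.8, -0.0, 0.8]
opening: -0.0
```

Emit:
step_arm(
  xyz=[
    [0,0,-35],
    [0,0,-70],
    [0,0,-100],
    [0,0,-125],
    [0,0,-125],
  ],
  spin=[0,0,0,0,0],
  fingers=[0,0,0,0,0],
)

```text
time_s: 2.1
eef_pos: [0.5118, -0.1367, 0.1137]
eef_rot: [-0.431, -0.557, -0.436, 0.56]
wrist_force: [-0.8, 0.2, 0.3]
opening: 0.001
```

```bash
python3 - <<'E'
from h import *
a=eyes.camera("scene")[:,:,::-1];b=eyes.camera("top")[:,:,::-1]
cv2.imwrite("pics/b1.png",cv2.resize(np.vstack([a[120:400,100:500],cv2.convertScaleAbs(b[70:350,200:600],alpha=1.5)]),None,fx=1.05,fy=1.05))
E
```

```text
(no output)
```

View pics/b1.png

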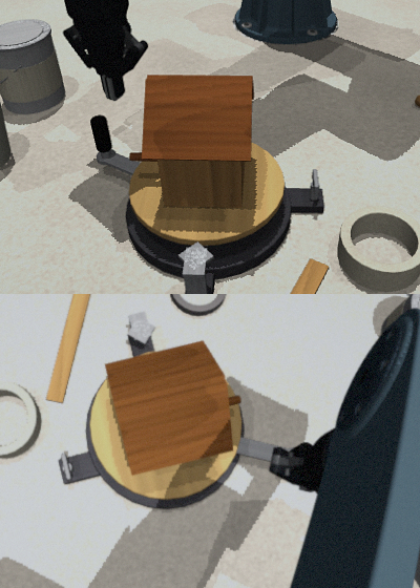

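Fingers are shut and sit just behind the post, clear of the house. Lowering and starting the first stroke.

Emit:
step_arm(
  xyz=[
    [0,0,-20],
    [0,0,-40],
    [0,0,-49],
    [0,0,-49],
  ],
  spin=[0,0,0,0],
  fingers=[0,0,0,0],
)

```text
time_s: 2.6
eef_pos: [0.5152, -0.1369, 0.0685]
eef_rot: [-0.434, -0.558, -0.435, 0.558]
wrist_force: [0.7, 0.3, -0.1]
opening: -0.002
```

Emit:
step_arm(
  xyz=[
    [8,-1,0],
    [15,-2,0],
    [23,-5,0],
    [32,-8,0],
    [40,-10,0],
    [48,-12,0],
    [57,-13,0],
    [65,-14,0],
    [74,-14,0],
    [82,-14,0],
  ],
  spin=[0,0,0.05,0.1,0.15,0.2,0.25,0.3,0.35,0.4],
  fingers=[0,0,0,0,0,0,0,0,0,0],
)

```text
time_s: 3.6
eef_pos: [0.5981, -0.1512, 0.0692]
eef_rot: [0.537, 0.459, 0.537, -0.46]
wrist_force: [-3.3, -2.0, 0.9]
opening: -0.002
```

Contact is steady at about 4 N. Continuing to 0.65.

Emit:
step_arm(
  xyz=[
    [9,1,0],
    [17,2,0],
    [26,3,0],
    [34,4,0],
    [39,5,0],
    [43,6,0],
    [43,6,0],
    [43,6,0],
  ],
  spin=[0.05,0.1,0.15,0.2,0.23,0.25,0.25,0.25],
  fingers=[0,0,0,0,0,0,0,0],
)

```text
time_s: 4.4
eef_pos: [0.6406, -0.1447, 0.0686]
eef_rot: [0.59, 0.39, 0.589, -0.39]
wrist_force: [-2.3, -1.5, 2.5]
opening: 0.003
```

```bash
cat > look.py <<'E'
import sys
from h import *
b=cv2.convertScaleAbs(eyes.camera("top")[:,:,::-1],alpha=1.5)
cv2.imwrite(sys.argv[1],cv2.resize(b[70:290,240:510],None,fx=2.7,fy=2.7,interpolation=cv2.INTER_CUBIC))
print(ctrl.get_obs()["wrist_force"])
E
python3 look.py pics/c1.png
```

```text
[-1.61240287 -0.67776849  0.67806054]
```

View pics/c1.png

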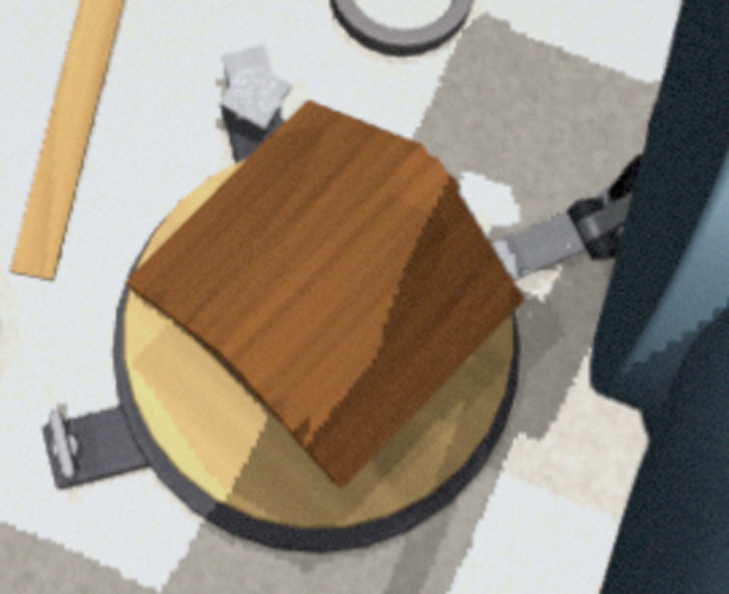

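The house edge has turned about 0.57, so one stroke took hold. Returning with the spring.

Emit:
step_arm(
  xyz=[
    [-9,-2,0],
    [-26,-4,0],
    [-43,-6,0],
    [-60,-6,0],
    [-77,-4,0],
    [-94,0,0],
    [-110,6,0],
    [-122,10,0],
    [-126,11,0],
    [-126,11,0],
  ],
  spin=[-0.05,-0.15,-0.25,-0.35,-0.45,-0.55,-0.62,-0.65,-0.65,-0.65],
  fingers=[0,0,0,0,0,0,0,0,0,0],
)

```text
time_s: 5.45
eef_pos: [0.5144, -0.1335, 0.0685]
eef_rot: [0.435, 0.558, 0.434, -0.558]
wrist_force: [1.0, 0.6, -0.2]
opening: 0.003
```

```bash
python3 look.py pics/c2.png
```

```text
[ 0.75869205 -0.63841547  0.96386184]
```

View pics/c2.png

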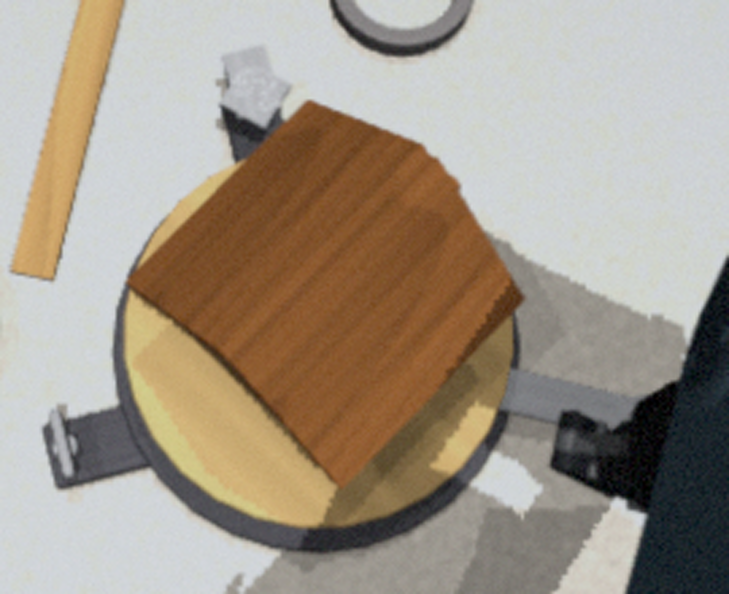

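The lever is back at rest (bar at the same place) and the house held at the new angle. Measuring the eave directions metrically.

```bash
cat > ang.py <<'E'
from h import *
c=lambda e:(e[0]/2.7+240,e[1]/2.7+70)
def ang(a,b,z=.14):
    p,q=pt("top",*c(a),z),pt("top",*c(b),z); d=q-p; return np.arctan2(d[1],d[0]), np.hypot(d[0],d[1])
for L in ([(163,180),(415,122)],[(232,465),(490,402)]),([(130,285),(310,100)],[(340,487),(522,298)]):
    print([ang(*l) for l in L])
A=np.array([.5931,.0201,0])
# pointer: axis of the dark arm & wing
for P in ([(232,160),(286,150)],): 
    m=sum(pt("top",*c(e),.04) for e in P)/2-A; print(np.arctan2(m[1],m[0]))
E
python3 ang.py
python3 - <<'E'
import cv2
i=cv2.imread("pics/c2.png")
a=cv2.imread("pics/scene0.png")
import numpy as np
cv2.imwrite("pics/ptr.png",np.hstack([cv2.resize(i[30:180,190:340],(400,400),interpolation=cv2.INTER_CUBIC),cv2.resize(a[335:425,245:335],(400,400),interpolation=cv2.INTER_CUBIC)]))
E
```

```text
[(np.float64(-1.3579262899779765), np.float64(0.11213354172469805)), (np.float64(-1.3481907272749527), np.float64(0.11163162577290703))]
[(np.float64(-0.7720486142171554), np.float64(0.11298265301689844)), (np.float64(-0.7869225010774514), np.float64(0.11209505124469098))]
0.27330839688598774
```

View pics/ptr.png

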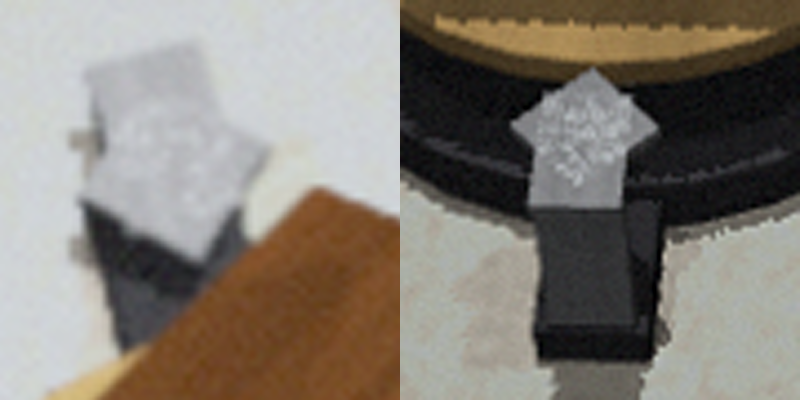

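```bash
python3 - <<'E'
from h import *
A=np.array([.5931,.0201,0])
for n,u,v in (("top",263.9/2.7+240,127.5/2.7+70),("top",244/2.7+240,50.6/2.7+70),("scene",288.2,350.3),("scene",285,381.8)):
    p=pt(n,u,v,.064);m=p-A;print(n,p,np.hypot(m[0],m[1]),np.arctan2(m[1],m[0]))
E
```

```text
top [0.69572636 0.04439268 0.064     ] 0.10546233115587804 0.23243175895157484
top [0.7363331  0.05348483 0.064     ] 0.1470723268515327 0.2289920727424732
scene [0.69405997 0.04462343 0.064     ] 0.10389569191158193 0.23828763824797028
scene [0.73551811 0.05545971 0.064     ] 0.1467420417956531 0.24336013971624934
```

Emit:
step_arm(
  xyz=[
    [8,-3,0],
    [15,-5,0],
    [23,-8,0],
    [32,-11,0],
    [40,-13,0],
    [48,-15,0],
    [57,-16,0],
    [65,-17,0],
    [74,-17,0],
    [82,-17,0],
  ],
  spin=[0,0,0.05,0.1,0.15,0.2,0.25,0.3,0.35,0.4],
  fingers=[0,0,0,0,0,0,0,0,0,0],
)

```text
time_s: 6.5
eef_pos: [0.5969, -0.1515, 0.0679]
eef_rot: [0.537, 0.459, 0.537, -0.46]
wrist_force: [-3.3, -2.4, 0.4]
opening: 0.001
```

Emit:
step_arm(
  xyz=[
    [9,1,0],
    [17,2,0],
    [26,3,0],
    [34,4,0],
    [39,5,0],
    [43,6,0],
    [43,6,0],
    [43,6,0],
  ],
  spin=[0.05,0.1,0.15,0.2,0.23,0.25,0.25,0.25],
  fingers=[0,0,0,0,0,0,0,0],
)

```text
time_s: 7.3
eef_pos: [0.6393, -0.1448, 0.068]
eef_rot: [0.59, 0.39, 0.59, -0.39]
wrist_force: [-0.8, -2.2, -0.9]
opening: -0.003
```

Emit:
step_arm(
  xyz=[
    [-9,-2,0],
    [-26,-4,0],
    [-43,-6,0],
    [-60,-6,0],
    [-77,-4,0],
    [-94,0,0],
    [-110,6,0],
    [-122,10,0],
    [-126,11,0],
    [-126,11,0],
  ],
  spin=[-0.05,-0.15,-0.25,-0.35,-0.45,-0.55,-0.62,-0.65,-0.65,-0.65],
  fingers=[0,0,0,0,0,0,0,0,0,0],
)

```text
time_s: 8.3
eef_pos: [0.5135, -0.1335, 0.0687]
eef_rot: [0.435, 0.558, 0.434, -0.557]
wrist_force: [0.1, -0.1, -0.2]
opening: 0.0
```

```bash
python3 look.py pics/c3.png
```

```text
[-0.47436762 -0.44944071  0.46939291]
```

View pics/c3.png

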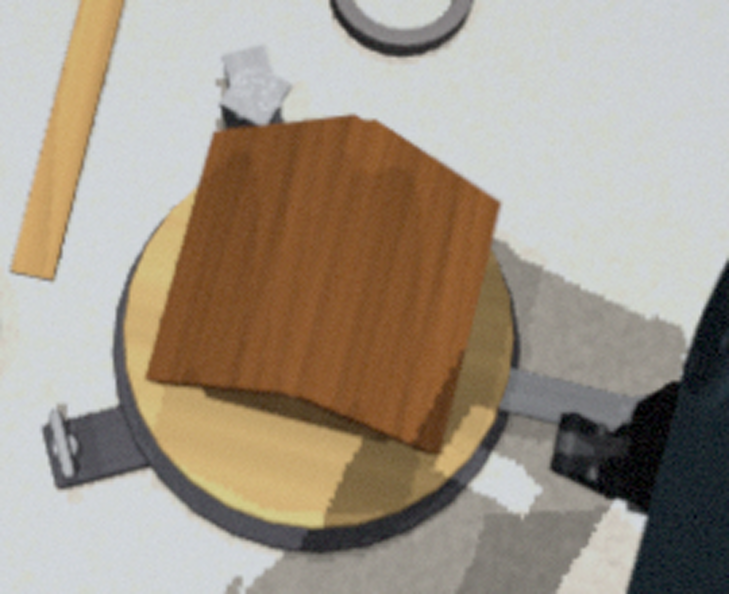

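```bash
cat >> ang.py <<'E'
print("now",ang((148,380),(215,132)),ang((438,452),(498,204)))
E
python3 ang.py | tail -1
```

```text
now (np.float64(-0.2676089411233666), np.float64(0.1127283927201035)) (np.float64(-0.2710774090910308), np.float64(0.11072767117575927))
```

The plate is at about -0.50, consistent with tooth -0.524, so one more stroke.

Emit:
step_arm(
  xyz=[
    [8,-3,0],
    [15,-5,0],
    [23,-8,0],
    [32,-11,0],
    [40,-13,0],
    [48,-15,0],
    [57,-16,0],
    [65,-17,0],
    [74,-17,0],
    [82,-17,0],
  ],
  spin=[0,0,0.05,0.1,0.15,0.2,0.25,0.3,0.35,0.4],
  fingers=[0,0,0,0,0,0,0,0,0,0],
)

```text
time_s: 9.35
eef_pos: [0.5959, -0.1516, 0.0679]
eef_rot: [0.537, 0.459, 0.537, -0.46]
wrist_force: [-3.3, -3.3, 0.8]
opening: 0.002
```

Emit:
step_arm(
  xyz=[
    [9,1,0],
    [17,2,0],
    [26,3,0],
    [34,4,0],
    [39,5,0],
    [42,6,0],
    [42,6,0],
    [42,6,0],
  ],
  spin=[0.05,0.1,0.15,0.2,0.23,0.25,0.25,0.25],
  fingers=[0,0,0,0,0,0,0,0],
)

```text
time_s: 10.15
eef_pos: [0.6373, -0.1447, 0.0681]
eef_rot: [0.59, 0.39, 0.59, -0.39]
wrist_force: [-0.8, -1.5, -1.6]
opening: -0.004
```

```bash
python3 look.py pics/c4.png
```

```text
[-2.15880848 -2.37147065 -0.2040183 ]
```

View pics/c4.png

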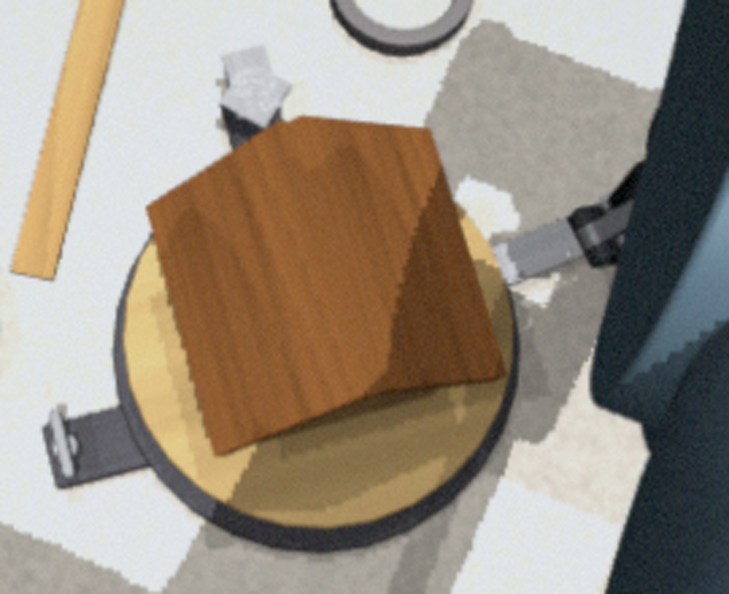

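```bash
cat >> ang.py <<'E'
print("now",ang((218,453),(148,208)),ang((503,376),(430,130)))
E
python3 ang.py | tail -1
```

```text
now (np.float64(0.26274959723260694), np.float64(0.11066030308939118)) (np.float64(0.24178816661938496), np.float64(0.11197266800414378))
```

The plate is at about +0.02, which is aligned. Returning the lever, backing off and lifting clear.

Emit:
step_arm(
  xyz=[
    [-9,-2,0],
    [-26,-4,0],
    [-43,-6,0],
    [-60,-6,0],
    [-77,-4,0],
    [-94,0,0],
    [-110,6,0],
    [-122,10,0],
    [-130,11,0],
    [-135,11,0],
  ],
  spin=[-0.05,-0.15,-0.25,-0.35,-0.45,-0.55,-0.62,-0.65,-0.65,-0.65],
  fingers=[0,0,0,0,0,0,0,0,0,0],
)

```text
time_s: 11.2
eef_pos: [0.5021, -0.1333, 0.0686]
eef_rot: [0.435, 0.558, 0.435, -0.557]
wrist_force: [0.0, 0.2, 0.3]
opening: 0.001
```

Emit:
step_arm(
  xyz=[
    [-5,0,30],
    [-10,0,65],
    [-15,-5,105],
    [-20,-20,145],
    [-40,-45,175],
    [-70,-80,180],
    [-100,-115,180],
    [-130,-150,180],
    [-160,-185,180],
    [-160,-185,180],
  ],
  spin=[0,0,0,0,0,0,0,0,0,0],
  fingers=[0,0,0,0,0,0,0,0,0,0],
)

```text
time_s: 12.2
eef_pos: [0.3395, -0.3228, 0.2489]
eef_rot: [-0.434, -0.559, -0.432, 0.56]
wrist_force: [0.5, -0.0, 0.1]
opening: -0.0
```

```bash
python3 look.py pics/d1.png; python3 - <<'E'
from h import *
cv2.imwrite("pics/d2.png",cv2.resize(eyes.camera("scene")[150:430,150:450,::-1],None,fx=2,fy=2))
E
```

```text
[ 0.67783298  0.64157893 -0.54244113]
```

View pics/d1.png

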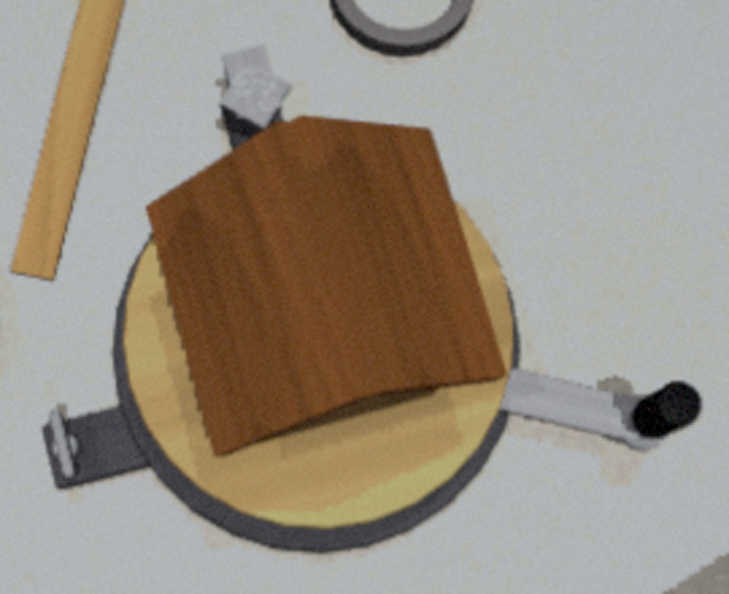

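View pics/d2.png

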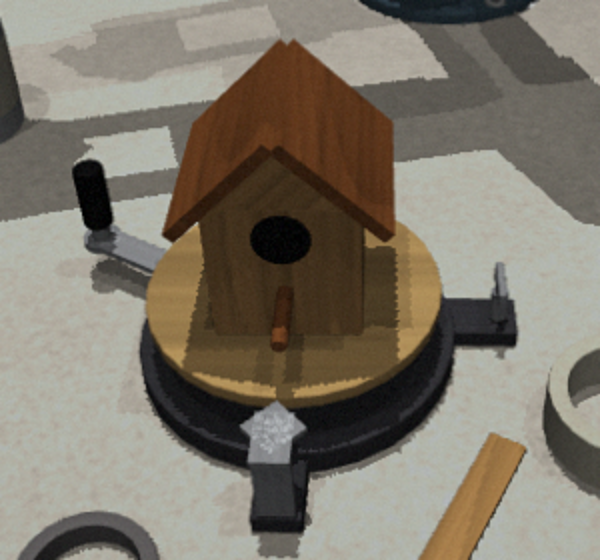

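The perch tip in the scene view (280,342) points straight at the arrow (275,405). The post in the top view is at (681,402), the same pixel as at the start, and the arm is clear. Handing in.

```bash
python3 -c "
from bench import hand_in
print(hand_in())"
```

```text
the job is handed in; nothing more can be done
None
```

I turned the birdhouse with three full strokes of the ratchet lever, and its perch now points at the steel pointer. I pushed only the lever's handle with the shut fingers, to about 0.65 rad each time, and let the spring bring it back.

- **Plate angle:** the eave edges measured about -1.58 at the start, then -1.01, -0.50 and finally +0.02 rad, where 0 is perch at pointer. I trust these to a few hundredths of a radian. The middle two readings were 0.02 to 0.04 past their nominal teeth, within the 0.1 allowed.
- **Lever:** after release the handle appeared at the same pixel in the top view as before the first stroke, so it is back at rest.
- **Contact and time:** the forces I read stayed at about 5 N or less. I saw no contact with the house or plate. The arm was lifted clear at about 12.3 s, then I handed in.

No check failed.

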